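# Bring the butter dish round on the lazy Susan

## Task

Bring the butter dish round to the serving place: push gently sideways with a finger on the upright paddles of the lazy Susan until the middle of the butter dish stands over the line of the wooden tongue that sticks out from under the turntable, no more than about a centimetre to either side, and leave it at rest there. Do not touch, lift or tip the butter dish or the other pots on the turntable, and leave everything else on the table where it is.

Things in the scene. Friction and masses are not known exactly. Their poses are not given: they have to be found in the camera images.
- foot: the fixed foot of the lazy Susan: grey disc, 170 mm across and 10 mm high, with a flat dark wooden tongue 36 mm wide and 6 mm high reaching out to a rounded end 188 mm from the axis (it shows from under the turntable, below the push arms). Origin on the table at the turning axis; its x axis runs along the middle of the tongue, z up. The foot does not move in a run
- turntable: the turning part: wooden disc 210 mm across, its top 30 mm above the table, with four equal push arms fixed to it. Origin on the table at the turning axis, z up; one arm points along each of +x, -x, +y, -y of this frame. It turns both ways with no stop within reach, has a steady drag (about 1.5 N at a paddle), stays where it is left; the pots ride round with it by friction
- paddle (a point): the middle of the upright paddle on the turntable's +x arm (x axis outwards, z up), 132 mm from the turning axis, 59 mm above the table; the other three arms are the same. Aluminium, 30 mm along the radius (117 to 147 mm from the axis), 8 mm thick, faces square to the direction of turning, from 27 to 91 mm above the table, on a flat bar that joins it to the disc
- butter_dish: the small butter dish, white ceramic, the only rectangular piece on the turntable: tray 64 x 44 mm (64 along its x), lidded box 56 x 37 mm, small round knob on top, 53 mm high, about 0.2 kg, loose. Origin: centre of its underside, which starts about 66 mm from the turning axis
- sugar_pot: round white ceramic pot with a knob, 46 mm across, 50 mm high, loose on the turntable. Origin: centre of its underside
- spread_jar: round lidded glass jar with a paper label, 44 mm across, 52 mm high, loose on the turntable. Origin: centre of its underside
- shaker: slim white ceramic shaker, 34 mm across, 54 mm high, loose on the turntable. Origin: centre of its underside
- mug: bystander: white mug 76 mm across, 88 mm high, near right; origin at the centre of its underside
- spatula: bystander: white spatula lying on the chopping board at the left; origin on its underside
- cutter: bystander: steel ring cutter 70 mm across, 30 mm high, on the chopping board; origin at the centre of its underside
- pickle_jar: bystander: glass jar 68 mm across, 90 mm high, at the right; origin at the centre of its underside
Things that resemble listed ones, but are neither listed nor needed, are in the scene too. Leave any pink or turquoise look-alike of the shaker alone. What is shaped like the butter_dish but black or red is not meant.

How it is judged:
By the outcome, as a careful person would: the job done as asked, in the order asked, and still so for the second after the job is handed in, with the robot touching nothing.
It also fails if it takes over 45 s, if anything falls off the work surface, if the arm or the gripper's body presses on something with over 40 N, if the wrist force passes 120 N, or if a joint passes its speed limit or range.

## Robot

A 7-joint arm with a two-finger parallel gripper is mounted at the origin on the work surface. World frame = base frame: x ahead of the robot, y to its left, z up, the work surface at z = 0. Lengths are in mm, angles in rad, forces in N, time in s.
With the tool pointing down it reaches from about 425 to 875 mm from the base axis. Payload 4.7 kg.
Tool frame: the origin (TCP) lies at the very end of the fingers, on their centre line; the grasp point (between the pads) lies 19 mm behind it; z points along the fingers, y is the line along which they close (so a half turn about z gives the same grasp; the last joint's range is limited). The gripper opens to 87 mm and grips with 3 to 60 N. Pads are 19 mm wide; open, the fingers measure 117 mm over their backs; the gripper's body (75 mm by 190 mm) begins 51 mm behind the grasp point.
Start: joints at [1.148, 0.321, -0.07, 1.45, 0.023, 1.371, -0.057], TCP at [274.961, -589.004, 187.787] pointing down, gripper open.
Joint ranges: [-2.86, 2.86], [-0.3, 2.09], [-1.38, 1.24], [0.06, 2.45], [-1.56, 4.7], [0.09, 2.05], [-2.69, 2.69]. Speed limits (rad/s): [2.57, 2.57, 3.14, 3.14, 3.14, 3.14, 3.14].

## Interface

Orientations are given as a unit quaternion [x, y, z, w].
In Python, from station import ctrl, snapshot gives the robot as it stands. The module is installed in compiled form; this text tells all that it offers. Calls block until the motion is done:
- ctrl.move_ptp(position, orientation): joint-space move of the TCP to a pose.
- ctrl.movel(position, ori=None, v=150): straight line of the TCP; ori=None keeps the orientation; v is the mean speed in mm/s.
- ctrl.movej(angles): joint-space move.
- ctrl.gripper_to(opening, force=None): finger opening in mm; force is the grip in N (None keeps the last); returns when the fingers have stopped.
- ctrl.pause(seconds).
- ctrl.inverse_kinematics(position, orientation): joint angles nearest the present ones, or None.
- ctrl.state(): the state.
- snapshot(name): name is "scene" or "top"; returns a dict with "frame" (384x512x3 uint8, blue, green, red), "depth" (384x512 float32, mm along the optical axis (not along the pixel's ray), 0 where there is no reading), "fx", "fy", "cx", "cy" (pixels), "R" (3x3) and "t" (3): a world point X has camera coordinates R X + t. Camera axes: x right, y down, z forward; pixel columns grow to the right and rows downward; lengths in mm; the calibration is good to about 2 mm. A picture is of the moment at which its call begins.
A pose or a line that the arm cannot do raises ctrl.IKError and nothing moves.
- ctrl.job_done(): hands the job in; it is judged then, once.
The state is a dict: "time": time; "joint_positions": joint angles; "qd": joint speeds; "joint_efforts": joint torques, N m; "tool_pos": TCP position; "eef_rot": TCP orientation; "ft_force": force on the tool from outside, world axes, zero at the start; "torque": the same for the moment, N m; "grip_width": finger opening in mm; "gripper_force": force on a finger pad.
Only numpy, scipy, OpenCV 4.12 (cv2) and the standard library are available. Lean on these libraries where they do the work, as an engineer would, in place of code of your own. Each camera call takes 0.05 s, during which the arm holds its last target. There are 200 camera calls.

## Working session

There is one attempt and no reset: what is moved stays moved. The work goes in short steps, each a Python script; the robot and the scene stay as the last script left them, time stands still between calls to the robot, and variables do not carry over. Pictures are saved under pics/ and viewed, at most 10 in all, crops included, and the job is handed in when it is done.

```bash
mkdir -p pics; python3 - <<'E'
from station import ctrl, snapshot
import cv2, numpy as np
for n in("scene","top"):
    s=snapshot(n); cv2.imwrite(f"pics/{n}0.png",s["frame"]); np.savez(f"{n}0.npz",**s)
    print(n,s["fx"],s["cx"],s["cy"],s["R"].round(3).tolist(),s["t"])
print(ctrl.state()["time"],ctrl.state()["eef_rot"],ctrl.state()["grip_width"])
E
```

```text
scene 415.4206221120848 261.6226614596112 194.0104269458688 [[0.173, 0.985, 0.02], [0.664, -0.102, -0.741], [-0.727, 0.142, -0.672]] [-121.14900206 -288.89489423 1590.61242696]
top 437.1347413988859 256.8355830835851 192.72134195284903 [[-0.028, -1.0, -0.005], [-0.993, 0.028, -0.11], [0.111, 0.002, -0.994]] [  33.53798556  541.0631631  1467.91784856]
0.1 [ 9.76237456e-01  2.16701867e-01 -2.34983862e-04 -8.21852746e-04] 87.09986626394962
```

View pics/scene0.png

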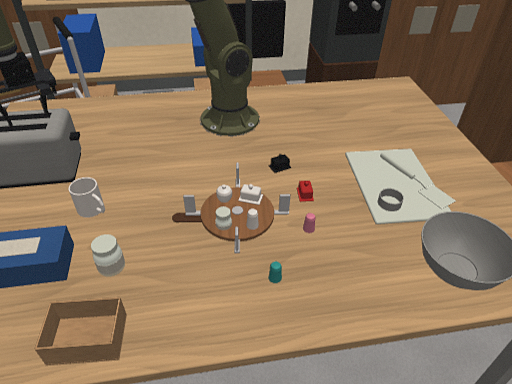

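View pics/top0.png

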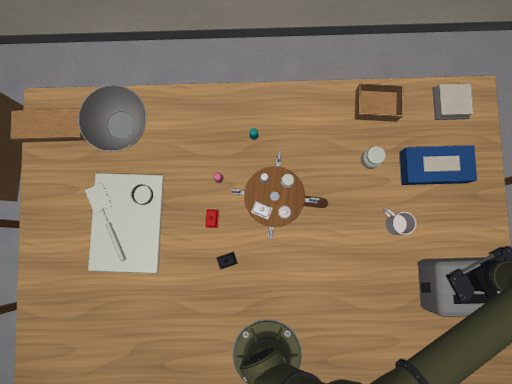

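The scene view shows the turntable at (238,212) and the top view at (275,196). In the top view the tongue points right to (325,202). Candidates for the dish are the white one on the turntable (262,210), the red one (212,218) and the black one (227,260). I choose the white rectangular one on the disc. The pink look-alike is at (218,177) and the turquoise one at (254,133); both stay alone.

```bash
cat > h.py <<'E'
import numpy as np, cv2
def ray(s,px,z):
    R,t=s["R"],s["t"]; d=R.T@np.array([(px[0]-s["cx"])/s["fx"],(px[1]-s["cy"])/s["fy"],1.]); c=-R.T@t
    return c+d*(z-c[2])/d[2]
def rect(s,cen,size,z,scale,M=None):
    """top-down metric resample onto plane z: col right=-y, row down=-x"""
    n=int(size*scale); j,i=np.meshgrid(np.arange(n),np.arange(n))
    X=np.stack([cen[0]+size/2-i/scale,cen[1]+size/2-j/scale,np.full(i.shape,z)],-1)
    c=X@s["R"].T+s["t"]; u=s["fx"]*c[...,0]/c[...,2]+s["cx"]; v=s["fy"]*c[...,1]/c[...,2]+s["cy"]
    return cv2.remap(s["frame"],u.astype("f4"),v.astype("f4"),cv2.INTER_LINEAR)
def cloud(s):
    v,u=np.mgrid[:384,:512]; d=s["depth"]
    P=np.stack([(u-s["cx"])/s["fx"]*d,(v-s["cy"])/s["fy"]*d,d],-1)
    return (P-s["t"])@s["R"]
E
python3 - <<'E'
from h import *
for n,c in(("top",(225,150,345,240)),("scene",(165,155,325,275))):
    s=dict(np.load(n+"0.npz")); P=cloud(s)
    f=s["frame"]; x0,y0,x1,y1=c
    cv2.imwrite(f"pics/{n}c.png",cv2.resize(f[y0:y1,x0:x1],None,fx=5,fy=5,interpolation=cv2.INTER_CUBIC))
    print(n,"axis guess",ray(s,(275,196) if n=="top" else (237,212),30).round(1))
    hsv=cv2.cvtColor(f,cv2.COLOR_BGR2HSV)
    m=((hsv[...,1]<45)&(hsv[...,2]>70)).astype("u1"); m[:y0]=0;m[y1:]=0;m[:,:x0]=0;m[:,x1:]=0
    k,l,st,ce=cv2.connectedComponentsWithStats(m)
    for i in range(1,k):
        if st[i,4]>12:
            p=P[l==i]; p=p[s["depth"][l==i]>0]
            print(ce[i].round(1),st[i,4],np.median(p,0).round(0),"z max",np.percentile(p[:,2],[10,95]).round(0))
E
```

```text
top axis guess [528.7 -43.5  30. ]
[278.2 158.6] 51 [651. -58.  44.] z max [25. 94.]
[264.  177.6] 76 [587.  -7.  79.] z max [46. 87.]
[287.  180.2] 142 [575. -83.  80.] z max [53. 86.]
[237.5 191.5] 57 [545.  83.  35.] z max [23. 94.]
[274.2 195.8] 69 [528. -40.  34.] z max [30. 39.]
[311.7 199.9] 74 [ 509. -165.   34.] z max [ 7. 94.]
[261.4 209.7] 241 [480.   5.  65.] z max [34. 77.]
[284.1 211.7] 139 [471. -70.  68.] z max [61. 77.]
[270.1 232.3] 47 [405. -21.  73.] z max [24. 94.]
scene axis guess [538.2 -42.9  30. ]
[237.3 175.1] 76 [415. -25.  58.] z max [24. 89.]
[223.9 193. ] 213 [487. -73.  61.] z max [43. 74.]
[250.6 194. ] 361 [497.   2.  58.] z max [32. 69.]
[190.1 205.7] 241 [ 517. -171.   53.] z max [24. 88.]
[283.2 204.2] 223 [553.  87.  52.] z max [24. 88.]
[223.  217.7] 308 [594. -86.  70.] z max [42. 81.]
[237.  209.7] 73 [531. -42.  31.] z max [29. 34.]
[252.1 218.9] 199 [604. -11.  61.] z max [35. 82.]
[236.6 241.2] 108 [675. -61.  53.] z max [24. 90.]
```

View pics/topc.png

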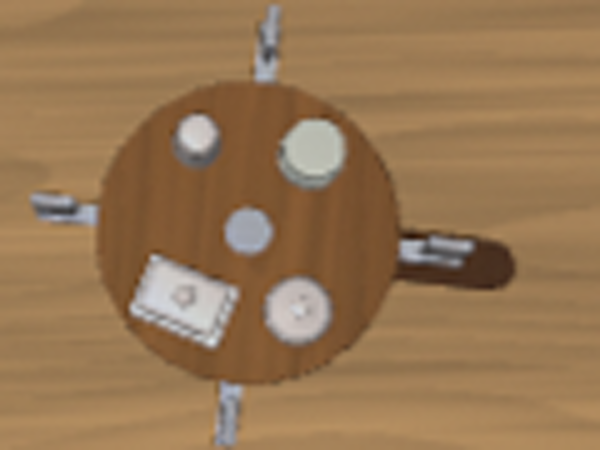

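View pics/scenec.png

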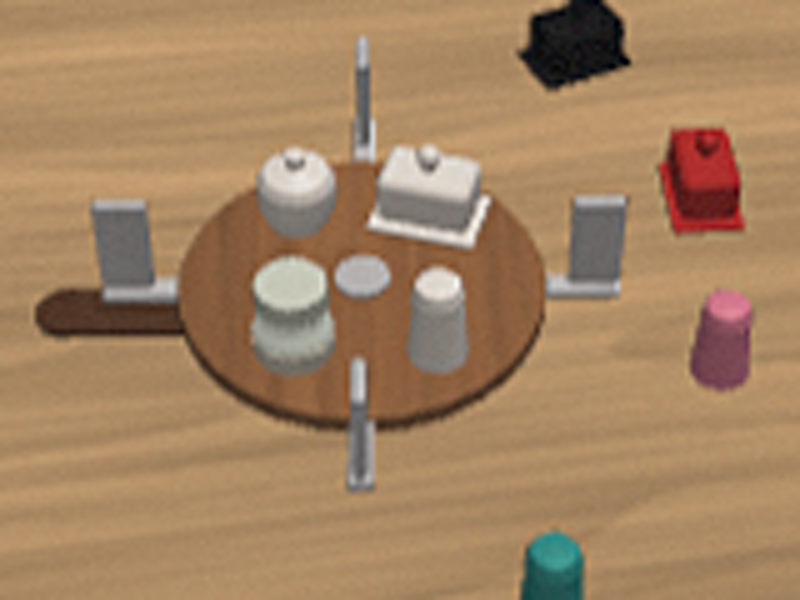

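The crops confirm the choice. The white dish has its knob at top (261.8,209) and scene (250.8,186.4). The hub cap, the four paddles, and the tongue under the right-hand arm are all clear. Next I triangulate, then plan the push.

```bash
cat >> h.py <<'E'
def tri(sa,pa,sb,pb):
    A=[];b=[]
    for s,p in((sa,pa),(sb,pb)):
        a0=ray(s,p,0);d=ray(s,p,100)-a0;d/=np.linalg.norm(d);M=np.eye(3)-np.outer(d,d);A.append(M);b.append(M@a0)
    X=np.linalg.lstsq(np.vstack(A),np.hstack(b),rcond=None)[0]
    return X, np.linalg.norm(A[0]@X-b[0])*2
ang=lambda v:np.degrees(np.arctan2(v[1],v[0]))
def tongue(s,ax):
    """direction of the tongue: centroid of its dark brown pixels on z=6, beyond the arms (r 150..190)"""
    hsv=cv2.cvtColor(s["frame"],cv2.COLOR_BGR2HSV)
    v,u=np.nonzero(hsv[...,2]<95); P=np.array([ray(s,p,6.) for p in zip(u,v)])-ax
    r=np.hypot(P[:,0],P[:,1]); k=(r>152)&(r<195)&(P[:,1]<-100)
    return P[k],r[k]
E
python3 - <<'E'
from h import *
T=dict(np.load("top0.npz"));S=dict(np.load("scene0.npz"))
ax,e=tri(T,(274.2,195.8),S,(237,209.7));print("axis",ax.round(1),e.round(1))
kn,e=tri(T,(261.8,209),S,(250.8,186.4));d=kn-ax;print("knob",kn.round(1),e.round(1),"r",np.hypot(*d[:2]).round(1),ang(d).round(1))
A=ax.copy();A[2]=0
for s in(T,S):
    P,r=tongue(s,A);print("tongue",len(P),ang(P.mean(0)).round(1),r.max().round(1))
    C=cloud(s); q=C[(s["depth"]>0)&(C[...,2]>45)&(C[...,2]<96)]-A
    R=np.hypot(q[:,0],q[:,1]); q=q[(R>114)&(R<152)]; a=np.degrees(np.arctan2(q[:,1],q[:,0]))
    for c in(-97,-7,83,173):
        k=abs((a-c+180)%360-180)<15; print(c,k.sum(),ang(q[k].mean(0)).round(1),np.hypot(*q[k].mean(0)[:2]).round(1))
    # disc rim as check of axis: brown disc contour
print("pink r",np.hypot(*(ray(T,(217.7,177),30)-A)[:2]),ang(ray(T,(217.7,177),30)-A))
from station import ctrl
from scipy.spatial.transform import Rotation as Ro
for name,off in(("rad",0),("rad180",180),("tan",90),("tan-",-90)):
    out=[]
    for th in np.arange(-112,45,13):
        t=np.radians(th);p=[ax[0]+132*np.cos(t),ax[1]+132*np.sin(t),50]
        yv=t+np.radians(off);y=np.array([np.cos(yv),np.sin(yv),0]);z=np.array([0,0,-1.]);x=np.cross(y,z)
        j=ctrl.inverse_kinematics(p,Ro.from_matrix(np.c_[x,y,z]).as_quat()); out.append(None if j is None else round(float(j[6]),2))
    print(name,out)
E
```

```text
axis [529.4 -41.2  30.3] 0.9
knob [482.5   4.2  71.6] 1.8 r 65.3 135.9
tongue 83 -99.1 185.2
-97 33 -98.4 127.6
-7 28 -7.2 130.0
83 34 82.5 132.3
173 23 171.2 132.2
tongue 101 -97.0 186.8
-97 149 -95.5 132.5
-7 60 -8.3 142.8
83 137 79.4 130.7
173 44 172.3 121.2
pink r 205.27120217395168 69.87388814450954
rad [-1.73, -1.53, -1.33, -1.15, -0.97, -0.81, -0.64, -0.48, -0.32, -0.15, 0.03, 0.21, 0.39]
rad180 [1.37, 1.56, 1.74, 1.92, 1.86, 2.04, 2.22, 2.4, 2.58, -2.62, -2.44, -2.26, -2.67]
tan [-0.18, 0.01, 0.2, 0.37, 0.53, 0.71, 0.89, 1.07, 1.24, 1.41, 1.56, 1.57, 1.76]
tan- [2.67, -2.65, -2.47, -2.67, -2.49, -2.31, -2.14, -1.98, -1.81, -1.66, -1.5, -1.33, -1.15]
```

```bash
cat >> h.py <<'E'
from scipy.spatial.transform import Rotation as Ro
AX=np.array([529.4,-41.2])
def pose(th,z,r=132):
    t=np.radians(th);y=np.array([np.cos(t),np.sin(t),0]);zz=np.array([0,0,-1.])
    return [AX[0]+r*y[0],AX[1]+r*y[1],z],Ro.from_matrix(np.c_[np.cross(y,zz),y,zz]).as_quat()
E
python3 - <<'E'
from h import *; from station import ctrl,snapshot
st=ctrl.state(); p=st["tool_pos"]
ctrl.movel([p[0],p[1],230],v=150)
ctrl.gripper_to(0)
ctrl.move_ptp(*pose(-113,160))
q=pose(-113,50); ctrl.movel(*q,v=120)
print(ctrl.state()["time"],ctrl.state()["ft_force"])
for th in np.linspace(-113,14,7)[1:]:
    q=pose(th,50); ctrl.movel(*q,v=70); s=ctrl.state(); print(round(th),round(s["time"],1),np.round(s["ft_force"],1))
q=pose(9,50); ctrl.movel(*q,v=60)
q=pose(9,160); ctrl.movel(*q,v=150)
q=pose(9,230,210); ctrl.movel(*q,v=200)
for n in("scene","top"):
    s=snapshot(n); np.savez(f"{n}1.npz",**s)
    x0,y0,x1,y1=(225,150,345,240) if n=="top" else (165,155,325,275)
    cv2.imwrite(f"pics/{n}1.png",cv2.resize(s["frame"][y0:y1,x0:x1],None,fx=5,fy=5,interpolation=cv2.INTER_CUBIC))
print(ctrl.state()["time"])
E
```

```text
4.8667 [ 0.29141802 -0.8206527   0.46001109]
-92 5.7 [ 0.7  0.9 -0.1]
-71 6.5 [-0.1 -0.8  0.2]
-50 7.4 [-1.3  0.4  0.4]
-28 8.2 [0.3 1.  0.2]
-7 9.1 [-0.5 -0.4  0.5]
14 9.9 [-0.   0.8 -0.4]
11.9167
```

View pics/top1.png

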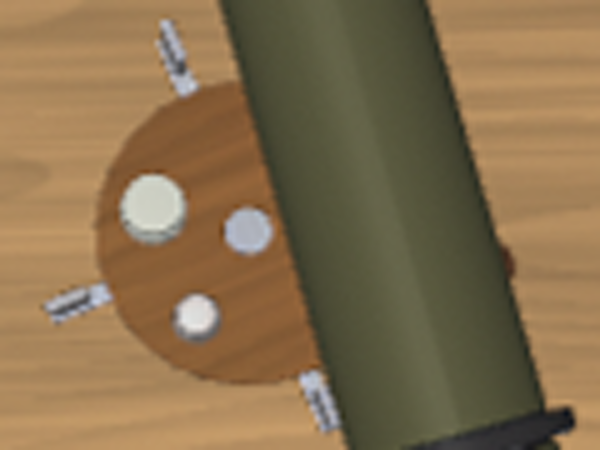

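View pics/scene1.png

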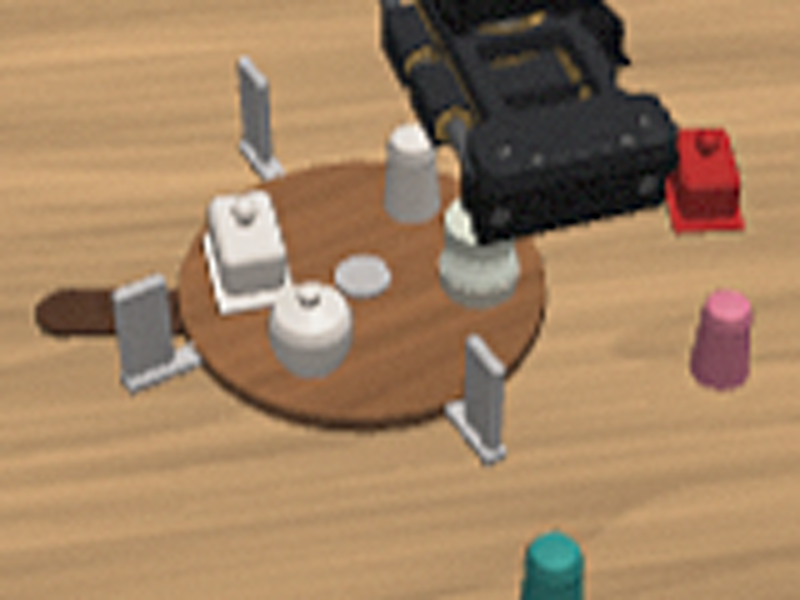

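The dish has come round nearly to the tongue, with its knob at scene crop (245,208). The arm blocks the top view, so I back the arm off to its starting pose and measure again.

```bash
python3 - <<'E'
from h import *; from station import ctrl,snapshot
ctrl.movej([1.148,0.321,-0.07,1.45,0.023,1.371,-0.057])
for n in("scene","top"):
    s=snapshot(n); np.savez(f"{n}2.npz",**s)
    if n=="top": cv2.imwrite("pics/top2.png",cv2.resize(s["frame"][150:240,225:345],None,fx=6.6,fy=6.6,interpolation=cv2.INTER_CUBIC))
print(ctrl.state()["time"])
T=dict(np.load("top2.npz"));S=dict(np.load("scene2.npz"))
A=np.array([*AX,0])
for s in(T,S):
    P,r=tongue(s,A)
    for lo,hi in((152,175),(165,195)):
        k=(r>lo)&(r<hi); print("tongue",k.sum(),ang(P[k].mean(0)).round(1))
    C=cloud(s); hsv=cv2.cvtColor(s["frame"],cv2.COLOR_BGR2HSV)
    m=((hsv[...,1]<45)&(hsv[...,2]>70)).astype("u1")
    x0,y0,x1,y1=(225,150,345,240) if s is T else (165,155,325,275)
    m[:y0]=0;m[y1:]=0;m[:,:x0]=0;m[:,x1:]=0
    k,l,st,ce=cv2.connectedComponentsWithStats(m)
    for i in range(1,k):
        if st[i,4]>12:
            p=C[l==i]; p=p[p[:,2]>45]; 
            if len(p):
                d=np.median(p,0)-A; print(ce[i].round(1),st[i,4],d.round(0),"r",np.hypot(*d[:2]).round(0),ang(d).round(1))
E
```

```text
14.6417
tongue 66 -99.0
tongue 48 -99.0
[259.7 161.3] 57 [120.  49.  90.] r 130.0 22.2
[284.  178.9] 140 [ 52. -32.  67.] r 61.0 -32.1
[308.7 181.1] 58 [  46. -121.   87.] r 129.0 -69.1
[255.2 191.4] 139 [12. 65. 81.] r 66.0 79.2
[292.8 200.2] 241 [-18. -60.  66.] r 63.0 -106.3
[240.2 210. ] 58 [-49. 124.  88.] r 133.0 111.6
[263.8 213.1] 67 [-61.  38.  81.] r 72.0 148.2
[288.8 229.8] 54 [-123.  -45.   89.] r 131.0 -159.8
tongue 73 -97.1
tongue 61 -96.9
[215.9 178.6] 121 [-112.  -49.   73.] r 122.0 -156.6
[266.6 198.6] 478 [20. 70. 73.] r 73.0 74.0
[246.9 189.5] 176 [-46.  35.  70.] r 58.0 142.9
[221.3 211.4] 637 [ 15. -51.  64.] r 54.0 -73.3
[194.2 221.7] 245 [  54. -123.   70.] r 134.0 -66.3
[260.7 234.9] 182 [131.  45.  73.] r 139.0 19.1
```

View pics/top2.png

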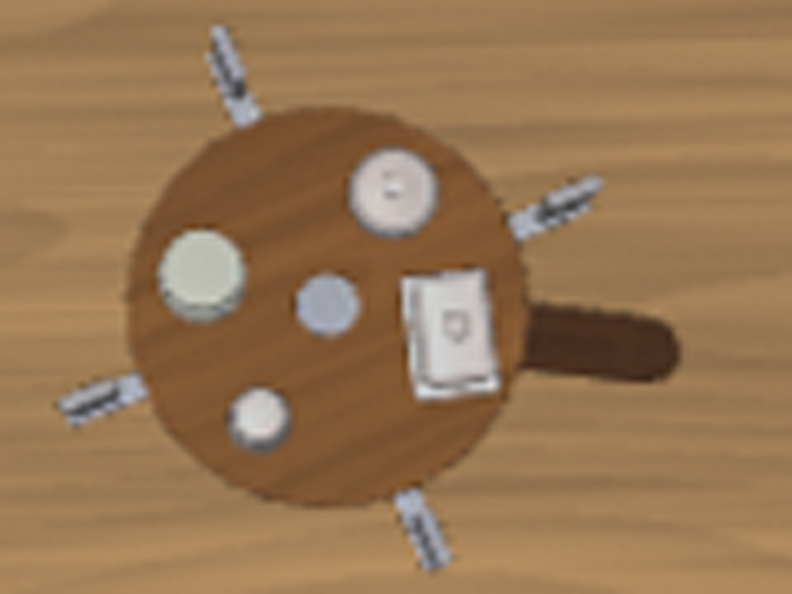

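The top view shows the knob at crop (456,325), just below the middle line of the tongue, which runs through (540,337) and (640,348). A few degrees are left to turn.

```bash
python3 - <<'E'
from h import *
T=dict(np.load("top2.npz"));S=dict(np.load("scene2.npz"))
A=np.array([*AX,0]); c=lambda x,y:(x/6.6+225,y/6.6+150)
kt=c(456,325);ks=(245/5+165,208/5+155)
k,e=tri(T,kt,S,ks);print("knob",k.round(1),e.round(1),ang(k-A).round(1))
at=c(328,304);a,e=tri(T,at,S,(362/5+165,276/5+155));print("axis",a.round(1),e.round(1))
for z in(72,78,83):
    for n,s,p,ap in(("top",T,kt,at),("scene",S,ks,(362/5+165,276/5+155))):
        d=ray(s,p,z)-ray(s,ap,30); print(z,n,np.hypot(*d[:2]).round(1),ang(d).round(1))
for z,q in((33,[(415,402),(498,393),(402,280),(487,270)]),):
    d=np.mean([ray(T,c(*x),z) for x in q],0)-ray(T,at,30);print("tray",np.hypot(*d[:2]).round(1),ang(d).round(1))
for n,s,ap,q in(("top",T,at,[c(530,303),c(523,368),c(640,315),c(632,381)]),
  ("scene",S,(362/5+165,276/5+155),[(60/5+165,288/5+155),(60/5+165,334/5+155)])):
    P=[ray(s,x,6)-ray(s,ap,30) for x in q]; print("tongue",n,[ang(sum(P[i:i+2])).round(1) for i in range(0,len(P),2)],[np.hypot(*(P[i]-P[i+1])[:2]).round(0) for i in range(0,len(P),2)])
E
```

```text
knob [ 511.8 -103.9   73.5] 1.9 -105.7
axis [528.9 -41.6  27.9] 2.0
72 top 64.7 -105.0
72 scene 65.5 -108.7
78 top 64.3 -105.6
78 scene 63.9 -103.0
83 top 64.1 -106.1
83 scene 63.1 -98.1
tray 65.4 -106.7
tongue top [np.float64(-99.3), np.float64(-98.9)] [np.float64(35.0), np.float64(35.0)]
tongue scene [np.float64(-97.5)] [np.float64(37.0)]
```

The dish sits at about -106° and the tongue at about -99°, with the scene view giving -103 against -97.5. So it needs about +7° more. The finger contact was at 14°, so I push to 21°.

```bash
python3 - <<'E'
from h import *; from station import ctrl,snapshot
ctrl.move_ptp(*pose(-10,190))
for th,z,v in((4,160,150),(4,50,120),(12,50,60),(20.8,50,30),(12,50,60),(12,170,150)):
    q=pose(th,z); ctrl.movel(*q,v=v)
ctrl.movej([1.148,0.321,-0.07,1.45,0.023,1.371,-0.057])
for n in("scene","top"):
    s=snapshot(n); np.savez(f"{n}3.npz",**s)
    if n=="top": cv2.imwrite("pics/top3.png",cv2.resize(s["frame"][150:240,225:345],None,fx=6.6,fy=6.6,interpolation=cv2.INTER_CUBIC))
    else: sc=s
print(ctrl.state()["time"])
E
```

```text
23.75
```

View pics/top3.png

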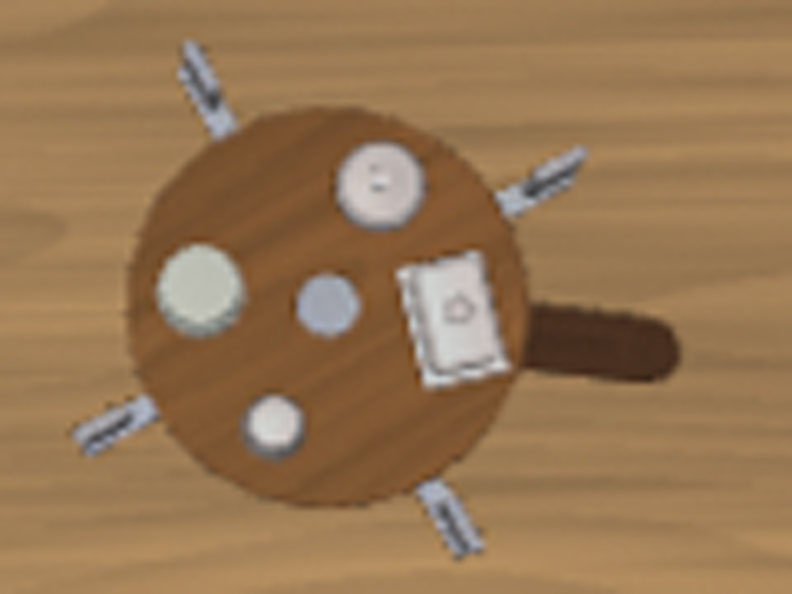

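The knob is now at crop (458,309) and the tray corners at about (425,388), (510,371), (398,271) and (480,251). I check these against the tongue.

```bash
python3 - <<'E'
from h import *
T=dict(np.load("top3.npz"));S=dict(np.load("scene3.npz")); c=lambda x,y:(x/6.6+225,y/6.6+150)
a=ray(T,c(328,304),30)
d=ray(T,c(458,309),80)-a;print("knob",np.hypot(*d[:2]).round(1),ang(d).round(1))
d=np.mean([ray(T,c(*x),33) for x in[(425,388),(510,371),(398,271),(480,251)]],0)-a;print("tray",np.hypot(*d[:2]).round(1),ang(d).round(1))
cv2.imwrite("pics/scene3.png",cv2.resize(S["frame"][180:240,165:245],None,fx=8,fy=8,interpolation=cv2.INTER_CUBIC))
E
```

```text
knob 63.8 -98.5
tray 65.2 -99.3
```

View pics/scene3.png

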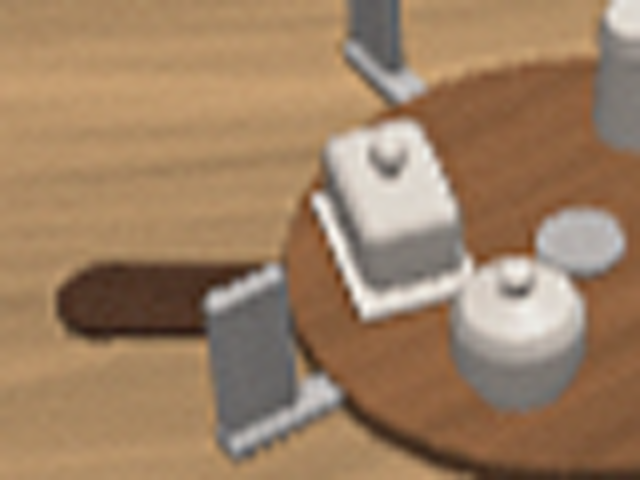

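```bash
python3 - <<'E'
from h import *
S=dict(np.load("scene3.npz"));c=lambda x,y:(x/8+165,y/8+180)
a=ray(S,c(580,242),30.5)
q=[ray(S,c(*x),33) for x in[(313,195),(368,318),(472,268)]]
print("sides",[np.linalg.norm(q[i]-q[i+1]).round(1) for i in(0,1)])
d=(q[0]+q[2])/2-a;print("tray",np.hypot(*d[:2]).round(1),ang(d).round(1))
d=ray(S,c(388,155),78)-a;print("knob",np.hypot(*d[:2]).round(1),ang(d).round(1))
d=(ray(S,c(120,262),6)+ray(S,c(120,336),6))/2-a;print("tongue",np.hypot(*d[:2]).round(1),ang(d).round(1))
E
```

```text
sides [np.float64(65.8), np.float64(42.3)]
tray 66.7 -101.3
knob 65.0 -93.6
tongue 164.4 -97.5
```

The scene view puts the tray within about 4° of the tongue and the top view within about 0.5°. That is at most roughly 4 mm off, inside the 1 cm tolerance, so I hand it in.

```bash
python3 -c "
from station import ctrl
print(ctrl.job_done())"
```

```text
the job is handed in; nothing more can be done
None
```

The butter dish is at rest over the tongue, within about 4 mm of its middle line by my camera measurements, and the job was handed in at about 24 s with the arm clear of everything.

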